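# Feel along a tea scoop for splinters

## Task

One of the two vises holds a freshly scraped bamboo tea scoop, the slim strip with the curled-down tip. Feel its upward face for splinters: touch it with the fingertips close in front of the jaws and run them along it in one light stroke, without lifting off on the way, over the node and down the curl of the tip, never bending the tip down by more than a finger's width, then take the hand away. Do not pinch the scoop or pry it up, do not touch the other vise or its blank, and leave everything else where it lies.

Things in the scene. Friction and masses are not known exactly. Their poses are not given: they have to be found in the camera images.
- scoop_at_jaws (a point): Middle of the clamped scoop's upward face at the front of the jaws. The scoop is a bamboo strip 9 to 11 mm wide, 3 mm thick, clamped by its butt, underside up; it stands out level and free for 165 mm, then a curled-down tip of 21 mm. Its face is 87 mm above the table; the jaws rise 7 mm above it on both sides of the butt. Axes: -x along the stem to the tip, z up
- scoop_at_bend (a point): Point on the middle of the upward face, 165 mm from the jaws, where the curled tip begins (same axes)
- scoop_tip (a point): Upper face at the very end of the curled tip: 21 mm past the bend (along -x) and 10 mm below the straight face (same axes). From the bend the face slopes down by 0.2, 0.45 and 0.7 rad in three pieces of 8 mm
- scoop (a joint): Springy bending of the scoop at the jaws, modelled as a sprung hinge 8 mm behind the jaw fronts: 0 at rest, positive = bent down (rad). Stiffness 4 N m per rad: pressing down is about 1.2 N per mm at 50 mm from the jaws and about 0.13 N per mm at the bend. It springs back when let go.
- vise: Cast bench vise, fixed, that holds the scoop: foot 100 x 85 mm, 94 mm high to the jaw tops. Origin: underside centre; the scoop leaves the jaws 25 mm from the centre towards -x. A screw with a tommy bar sticks out to y = +88 mm at 49 mm height. Stands left or right, turned up to 0.3 rad.
- vise2: Second vise like the first, fixed, holding a plain straight bamboo blank (20 mm wide, 5 mm thick, no curled tip, 165 mm out of the jaws towards -x, face 87 mm above the table). Not part of the job.
- finished_scoop1: finished bamboo tea scoop lying loose on the table, 180 x 9 mm, 4 mm thick with an upturned tip; bystander. Origin: underside centre
- finished_scoop2: second finished scoop, the same; bystander
- sanding_block: cork block with abrasive sole, 85 x 45 x 25 mm; bystander. Origin: underside centre
- knife: carving knife with a wooden handle, lying, 190 mm long, 12 mm high; bystander
- copper_cup: open copper cup, 58 mm across, 68 mm high; bystander. Origin: underside centre
- bench_brush: wooden hand brush, lying, 190 mm long, 22 mm high; bystander
- offcut: flat bamboo offcut 60 x 22 x 6 mm; bystander

How it is judged:
On the way, in this order (a step that is already met when the one before it is completed fails the run):
1. the fingertips touch the scoop close in front of the jaws (first 50 mm) (contact force between the fingers and scoop_c1 above 0.08 N), for 0.06 s.
2. they touch the stem 50 to 90 mm out (contact force between the fingers and scoop_c2 above 0.08 N), for 0.06 s.
3. they touch the stem 90 to 130 mm out, at the node (contact force between the fingers and scoop_c3 above 0.08 N), for 0.06 s.
4. they touch the stem 130 to 165 mm out (contact force between the fingers and scoop_c4 above 0.08 N), for 0.06 s.
5. they touch the sloping outer part of the curled tip (its last 15 mm) ((contact force between the fingers and scoop_c6 above 0.08 N or contact force between the fingers and scoop_c7 above 0.08 N)), for 0.06 s.
At the end, for the whole second after the job is handed in: After the fingertips have touched all five parts of the scoop in order from the jaws to the curled tip (more than 0.08 N each), the hand is clear, the scoop stands still and unbent (within 0.02 rad) and every loose thing lies within 15 mm of where it was (value of joint scoop between -0.02 and 0.02 rad and velocity of joint scoop between -0.05 and 0.05 rad/s and distance of each of finished_scoop1, finished_scoop2, sanding_block, knife, copper_cup, bench_brush, offcut from where it was at the start of the episode below 0.015 m).
It fails at once if the scoop or its vise is pressed or pinched with more than 12 N (contact force between the fingers and vise above 12 N).
It fails at once if the scoop is bent down by more than 0.08 rad (15 mm at its tip) or pried up by more than 0.04 rad (7 mm) (value of joint scoop above 0.08 rad or value of joint scoop below -0.04 rad).
It fails at once if the fingertips lift off in mid-stroke: grasp point 65 to 150 mm from the jaws, within 15 mm of the stem's line and less than 31 mm above its face, and no touch (x of the grasp point in the frame of scoop_at_jaws between -0.15 and -0.065 m and y of the grasp point in the frame of scoop_at_jaws between -0.015 and 0.015 m and z of the grasp point in the frame of scoop_at_jaws below 0.031 m and contact force between the fingers and vise below 0.01 N).
It fails at once if the other vise or its blank is touched (contact force between any of the fingers, the arm and vise2 above 0.5 N).
It fails at once if a loose thing is moved by more than 15 mm (distance of any of finished_scoop1, finished_scoop2, sanding_block, knife, copper_cup, bench_brush, offcut from where it was at the start of the episode above 0.015 m).
It also fails if it takes over 48 s, if anything falls off the work surface, if the arm or the gripper's body presses on something with over 40 N, if the wrist force passes 120 N, or if a joint passes its speed limit or range.

## Robot

A 7-joint arm with a two-finger parallel gripper is mounted at the origin on the work surface. World frame = base frame: x ahead of the robot, y to its left, z up, the work surface at z = 0. Lengths are in m, angles in rad, forces in N, time in s.
With the tool pointing down it reaches from about 0.425 to 0.925 m from the base axis. Payload 6.8 kg.
Tool frame: the origin (TCP) lies at the very end of the fingers, on their centre line; the grasp point (between the pads) lies 19 mm behind it; z points along the fingers, y is the line along which they close (so a half turn about z gives the same grasp; the last joint's range is limited). The gripper opens to 85 mm and grips with 20 to 120 N. Pads are 22 mm wide; open, the fingers measure 114 mm over their backs; the gripper's body (76 mm by 85 mm) begins 54 mm behind the grasp point. The pads swing forward as they close: fully open they stand 13 mm farther back than shut.
Start: joints at [1.193, 0.477, 0.022, 1.555, -0.011, 1.109, -0.083], TCP at [0.18, -0.651, 0.231] pointing down, gripper open.
Joint ranges: [-2.96, 2.96], [-0.34, 2.1], [-1.41, 1.46], [0.24, 2.44], [-1.37, 4.51], [0.17, 1.92], [-2.96, 2.96]. Speed limits (rad/s): [2.39, 2.39, 3.14, 3.14, 3.14, 3.14, 3.14].

## Interface

Orientations are given as a unit quaternion [w, x, y, z].
In Python, from station import bot gives the robot as it stands.
- The arm moves only by the tool apply_moves, never from a script. Its argument "deltas" is a list of rows, each a list of 3 entries, a list of its own where there are three numbers: the closure, from 0 (fully open) to 1 (shut), then the shift along the tool's x, y, z in units of 0.2 m (1.0 is 0.2 m), then the turn about the tool's z in units of 2 pi rad (1.0 is 2 pi rad). A call has 1 to 12 rows; each row is the pose to reach, as a shift and turn from the pose commanded when the call began, along the tool's axes at that moment, turning the shorter way round; what a row does not reach only later rows make up. A row lasts 1/10 s, in which the tool goes at most 50 mm and 8.59 degrees, less where a joint would pass 70% of its speed; a pose out of reach is approached as far as the arm can. A call with a number of a shift or a turn outside -1 to 1 is refused whole. A call with a gripper value outside its range is refused whole. The fingers move at their own pace and stop on an object; "squeeze" is the grip in N (left out, the last holds). Time passes only in rows, so rows that repeat a pose let the fingers close. It gives the time, the measured TCP pose, the force, the opening and the grip force at its end, in the units of the state.
- bot.get_obs(): the state, without advancing time (a new reading comes with each control period).
- bot.read_camera(name): name is "scene" or "top" or "wrist"; returns a dict with "color" (384x512x3 uint8, red, green, blue), "intrinsics" (3x3 intrinsics, pixels), "pose" (4x4, takes a point from camera to world coordinates); the wrist camera has in their place "hand_eye" (4x4, takes a point from camera to tool coordinates, whose origin is the TCP and whose axes are the flange's). Camera axes: x right, y down, z forward; pixel columns grow to the right and rows downward; lengths in m; the calibration is good to about 2 mm. A picture is of the moment at which its call begins: read the wrist's pose just before it. There is no depth.
- bot.hand_in(): hands the job in; it is judged then, once.
Trained networks look in a picture, given as the dict that the camera call returned (one of the last four; its "shot" number tells which), for a name from the list of things; names that differ only in an ending like _2 or _b are one class to them, and where a whole thing is asked for, a point or a joint stands for the part that bears it (a point fixed in the world has none). Each returns a list of dicts, best first, with "confidence" (0 to 1); they miss things now and then, are a little off and sometimes report something else, mostly with a low value. They report only what shows in the picture. A call takes as long as a camera call.
- bot.look_for(picture, target): "point" ([x, y, z] in m, in world coordinates, good to about 4 mm: the middle of the surface that is visible of it).
The state is a dict: "t": time; "q": joint angles; "joint_vel": joint speeds; "joint_torque": joint torques, N m; "eef_pos": TCP position; "tool_rot": TCP orientation; "contact_force": force on the tool from outside, world axes, zero at the start; "torque": the same for the moment, N m; "gripper_width": opening from 0.0 (shut) to 1.0 (fully open); "grasp_force": force on a finger pad.
Only numpy, scipy, OpenCV 4.12 (cv2) and the standard library are available. Lean on these libraries where they do the work, as an engineer would, in place of code of your own. Each camera call takes 0.05 s, during which the arm holds its last target. There are 200 camera calls.

## Working session

There is one attempt and no reset: what is moved stays moved. The work goes in short steps, Python scripts to look and compute and a tool call to move; the robot and the scene stay as the last step left them, time stands still between calls to the robot, and variables do not carry over. Pictures are saved under pics/ and viewed, at most 10 in all, crops included, and the job is handed in when it is done.

Besides the shell and the picture viewer there is one more tool, called after "Emit:" as a command line: name --argument value ..., lists and objects as JSON in quotes. apply_moves: Moves the arm, as the interface text tells. Its arguments: {"type":"object","properties":{"deltas":{"type":"array","items":{"type":"array"}},"squeeze":{"type":"number"}},"required":["deltas"]}

```bash
mkdir -p pics; cat > h.py <<'E'
from station import bot
import numpy as np, cv2
def save(p,n): cv2.imwrite('pics/'+n+'.png', cv2.cvtColor(p['color'],cv2.COLOR_RGB2BGR))
def proj(p,X):
    T=np.linalg.inv(np.array(p['pose'])); c=T[:3,:3]@np.array(X)+T[:3,3]; u=np.array(p['intrinsics'])@c; return u[:2]/u[2]
def ray(p,uv,z):
    P=np.array(p['pose']); d=P[:3,:3]@np.linalg.inv(np.array(p['intrinsics']))@np.array([*uv,1.]); o=P[:3,3]; return o+d*(z-o[2])/d[2]
E
python3 - <<'E'
from h import *
np.set_printoptions(precision=4,suppress=True)
o=bot.get_obs(); print(o['t'],o['eef_pos'],o['tool_rot'],o['gripper_width'])
for c in ['top','scene']:
    p=bot.read_camera(c); save(p,c+'0'); print(c,np.array(p['pose'])[:3,3])
    for n in ['scoop_at_jaws','scoop_at_bend','scoop_tip','scoop','vise','vise2','copper_cup','sanding_block','bench_brush','knife','finished_scoop1','offcut']:
        for r in bot.look_for(p,n)[:3]: print(n,np.round(r['point'],3),round(r['confidence'],2),proj(p,r['point']).round())
E
```

```text
0.0 [ 0.1797 -0.65    0.2303] [-0.0009  0.9909  0.1345 -0.0002] 1.0034627782236338
top [0.3081 0.002  1.1994]
scoop_at_jaws [ 0.654 -0.176  0.079] 0.71 [345. 152.]
scoop_at_jaws [ 0.585 -0.205  0.082] 0.64 [356. 180.]
scoop_at_bend [ 0.584 -0.202  0.088] 0.83 [356. 179.]
scoop_tip [ 0.583 -0.206  0.087] 0.9 [357. 180.]
scoop [ 0.585 -0.201  0.087] 0.72 [355. 179.]
vise [0.686 0.164 0.087] 0.95 [204. 131.]
vise [ 0.651 -0.177  0.081] 0.68 [345. 153.]
vise2 [0.686 0.164 0.087] 0.95 [204. 131.]
vise2 [ 0.651 -0.177  0.081] 0.68 [345. 153.]
copper_cup [ 0.472 -0.054  0.003] 0.93 [289. 228.]
sanding_block [0.538 0.019 0.034] 0.62 [261. 198.]
bench_brush [0.37  0.304 0.018] 0.69 [140. 262.]
knife [0.568 0.36  0.007] 0.74 [127. 182.]
knife [0.367 0.304 0.018] 0.48 [140. 263.]
finished_scoop1 [ 0.505 -0.386  0.005] 0.74 [423. 222.]
finished_scoop1 [ 0.564 -0.398  0.003] 0.48 [427. 199.]
offcut [0.458 0.133 0.006] 0.59 [213. 230.]
offcut [ 0.567 -0.395  0.001] 0.47 [426. 198.]
scene [1.33   0.0787 0.9911]
scoop_at_jaws [ 0.61  -0.196  0.09 ] 0.64 [182. 202.]
scoop_at_bend [ 0.613 -0.194  0.083] 0.56 [182. 204.]
scoop_tip [ 0.608 -0.196  0.088] 0.62 [182. 201.]
scoop [ 0.61  -0.194  0.088] 0.73 [182. 202.]
vise [ 0.684 -0.176  0.061] 0.93 [184. 229.]
vise [0.71  0.166 0.086] 0.77 [309. 243.]
vise2 [ 0.684 -0.176  0.061] 0.93 [184. 229.]
vise2 [0.71  0.166 0.086] 0.77 [309. 243.]
copper_cup [ 0.475 -0.055  0.047] 0.88 [237. 181.]
copper_cup [ 0.611 -0.19   0.084] 0.5 [184. 203.]
sanding_block [0.561 0.019 0.023] 0.83 [258. 209.]
sanding_block [ 0.68  -0.174  0.063] 0.21 [185. 228.]
bench_brush [0.372 0.311 0.016] 0.77 [353. 173.]
bench_brush [0.562 0.018 0.024] 0.31 [258. 209.]
knife [0.584 0.355 0.008] 0.67 [372. 228.]
knife [ 0.513 -0.382 -0.001] 0.25 [134. 191.]
knife [ 0.609 -0.198  0.088] 0.19 [181. 202.]
offcut [0.454 0.128 0.005] 0.6 [296. 189.]
```

```bash
python3 - <<'E'
import cv2
a=cv2.imread('pics/top0.png')[100:280,240:440]; b=cv2.imread('pics/scene0.png')[140:270,110:270]
cv2.imwrite('pics/topc.png',cv2.resize(a,None,fx=3.3,fy=3.3,interpolation=cv2.INTER_CUBIC))
cv2.imwrite('pics/scc.png',cv2.resize(b,None,fx=4.5,fy=4.5,interpolation=cv2.INTER_CUBIC))
E
```

```text
(no output)
```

View pics/top0.png

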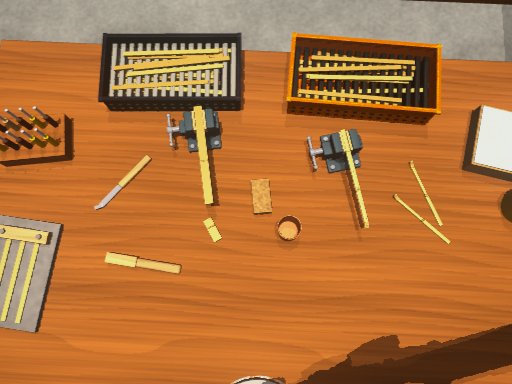

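View pics/topc.png

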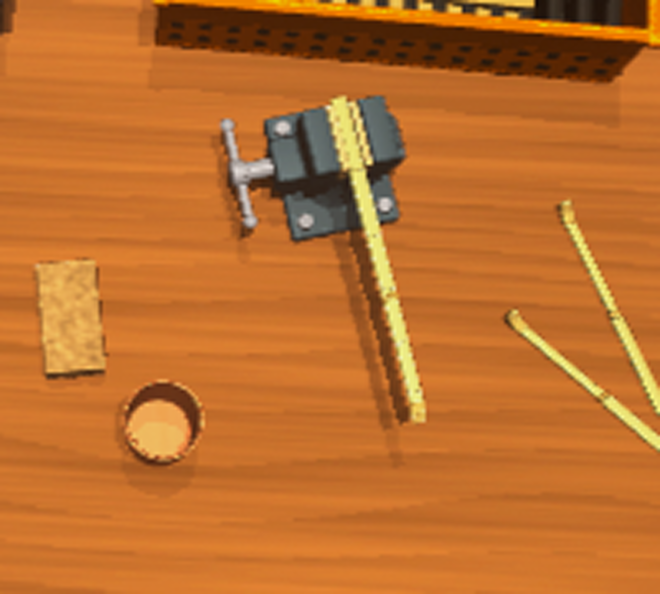

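View pics/scc.png

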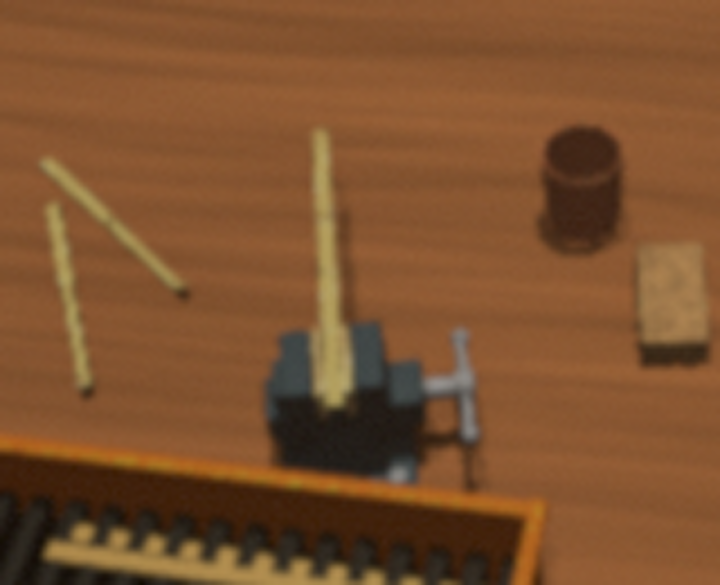

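The top picture shows the slim scoop in the right-hand vise: it leaves the jaws at about (348,151), with the node near (358,190) and the curled tip near (366,226). The scene crop confirms it, with the tip at about (181,169). The wide blank is in the left vise (203,130) and must be left alone.

```bash
python3 - <<'E'
from h import *
np.set_printoptions(precision=4,suppress=True)
pt=bot.read_camera('top'); ps=bot.read_camera('scene')
P=[pt,ps]
def tri(a,b):
    A=[];B=[]
    for p,uv in ((pt,a),(ps,b)):
        o=np.array(p['pose'])[:3,3]; d=ray(p,uv,0)-o; d/=np.linalg.norm(d); M=np.eye(3)-np.outer(d,d); A.append(M);B.append(M@o)
    return np.linalg.solve(sum(A),sum(B))
print('tip',tri((366.7,227),(181.1,168.7)),'jaw',tri((348.5,151),(182.9,211)),'node',tri((358,189.5),(182.2,187.8)))
# centre line in top image: yellow per row
hsv=cv2.cvtColor(pt['color'],cv2.COLOR_RGB2HSV).astype(int)
pts=[]
for v in range(140,230):
    u=np.where((hsv[v,:,0]>20)&(hsv[v,:,0]<35)&(hsv[v,:,2]>150))[0]; u=u[(u>335)&(u<380)]
    if len(u): pts.append((u.mean(),v)); 
    if v%6==0 or v>220 or 146<v<156: print(v,u)
X=np.array([ray(pt,q,.087)[:2] for q in pts if 156<q[1]<220])
vx,vy,x0,y0=cv2.fitLine(X.astype(np.float32),cv2.DIST_HUBER,0,.01,.01).ravel(); print('dir',vx,vy,np.arctan2(vy,vx),x0,y0)
print('ends',ray(pt,pts[-1],.077),ray(pt,(348.5,151),.087))
E
```

```text
tip [ 0.4737 -0.2294  0.08  ] jaw [ 0.6497 -0.1823  0.0983] node [ 0.5593 -0.2061  0.0904]
144 [342 343 344 345 346 347 348 350 351]
147 [343 344 345 346 347 348 349 350 351]
148 [343 344 345 346 347 348 349 351 352]
149 [344 345 346 347 348 349 351 352]
150 [344 345 346 347 348 349]
151 [346 347 348 349 350]
152 [346 347 348 349 350]
153 [346 347 348 349 350]
154 [347 348 349 350]
155 [347 348 349 350 351]
156 [347 348 349 350 351]
162 [349 350 351 352 353]
168 [350 351 352 353 354]
174 [352 353 354 355]
180 [353 354 355 356 357]
186 [355 356 357 358 359]
192 [356 357 358 359 360]
198 [358 359 360 361 362]
204 [360 361 362 363]
210 [361 362 363 364 365]
216 [363 364 365 366]
221 [364 365 366 367]
222 [365 366 367]
223 [365 366 367]
224 [365 366 367 368]
225 [365 367 368]
226 [365 366 367 368]
227 []
228 []
229 []
dir 0.9667678 0.255656 0.2585262 0.5683324 -0.20481087
ends [ 0.4765 -0.2303  0.077 ] [ 0.6533 -0.1846  0.087 ]
```

Emit:
apply_moves --deltas '[[1, [0.1, -0.06, 0], 0], [1, [0.25, -0.15, 0], 0], [1, [0.4, -0.24, 0], 0], [1, [0.55, -0.33, 0], 0], [1, [0.7, -0.42, 0], 0], [1, [0.8, -0.48, 0], 0], [1, [0.9, -0.54, 0], 0], [1, [0.9, -0.54, 0], 0]]' --squeeze 20

```text
t: 2.2
eef_pos: [0.3281, -0.4956, 0.2315]
tool_rot: [-0.0, 0.991, 0.137, 0.001]
contact_force: [0.7, 0.4, 1.1]
gripper_width: 0.0
grasp_force: 0.0
```

Emit:
apply_moves --deltas '[[1, [0.1, -0.06, 0], 0], [1, [0.25, -0.15, 0], 0], [1, [0.4, -0.24, 0], 0], [1, [0.55, -0.33, 0], 0], [1, [0.7, -0.42, 0], 0], [1, [0.8, -0.48, 0], 0], [1, [0.9, -0.54, 0], 0], [1, [0.9, -0.54, 0], 0]]'

```text
t: 3.0
eef_pos: [0.4717, -0.344, 0.2314]
tool_rot: [-0.0, 0.991, 0.137, 0.001]
contact_force: [0.2, 0.2, 1.1]
gripper_width: -0.004
grasp_force: 0.0
```

Emit:
apply_moves --deltas '[[1, [0.15, -0.09, 0], 0], [1, [0.35, -0.2, 0], 0], [1, [0.55, -0.32, 0], 0], [1, [0.75, -0.43, 0], 0], [1, [0.87, -0.5, 0], 0.002], [1, [0.925, -0.534, 0], 0.002], [1, [0.925, -0.534, 0], 0.002], [1, [0.925, -0.534, 0], 0.002]]'

```text
t: 3.8
eef_pos: [0.6178, -0.197, 0.2311]
tool_rot: [0.001, 0.992, 0.127, -0.001]
contact_force: [0.3, -0.4, 0.4]
gripper_width: 0.003
grasp_force: 0.0
```

```bash
python3 - <<'E'
from h import *
from scipy.spatial.transform import Rotation as R
np.set_printoptions(precision=4,suppress=True)
fs=[]
o=bot.get_obs(); p=bot.read_camera('wrist'); save(p,'w1'); 
print(o['t'],o['eef_pos'],o['tool_rot'],o['contact_force'])
q=np.array(o['tool_rot']); T=np.eye(4); T[:3,:3]=R.from_quat(q[[1,2,3,0]]).as_matrix(); T[:3,3]=o['eef_pos']; print(T[:3,:3])
p2=dict(p); p2['pose']=T@np.array(p['hand_eye']); print(p['hand_eye'])
J=np.array([.655,-.182,.087]); d=np.array([.9668,.2555,0])
for s in (0,.05,.1,.165): print(s,proj(p2,J-s*d))
for n in ['scoop_at_jaws','scoop_at_bend','scoop_tip']:
    for r in bot.look_for(p,n)[:2]: print(n,np.round(r['point'],3),round(r['confidence'],2))
E
```

```text
3.8 [ 0.6178 -0.197   0.2311] [ 0.0006  0.9919  0.127  -0.0007] [ 0.3333 -0.401   0.3562]
[[ 0.9677  0.252  -0.0012]
 [ 0.252  -0.9677 -0.0015]
 [-0.0016  0.0011 -1.    ]]
[[ 0.0003 -0.9526 -0.3042  0.0777]
 [ 1.      0.0003 -0.     -0.0001]
 [ 0.0001 -0.3042  0.9526 -0.143 ]
 [ 0.      0.      0.      1.    ]]
0 [249.2871 125.3383]
0.05 [249.7832 181.8742]
0.1 [250.2312 232.9314]
0.165 [250.7525 292.347 ]
scoop_at_jaws [ 0.641 -0.186  0.083] 0.7
scoop_at_bend [ 0.642 -0.187  0.091] 0.79
scoop_tip [ 0.641 -0.185  0.088] 0.79
```

View pics/w1.png

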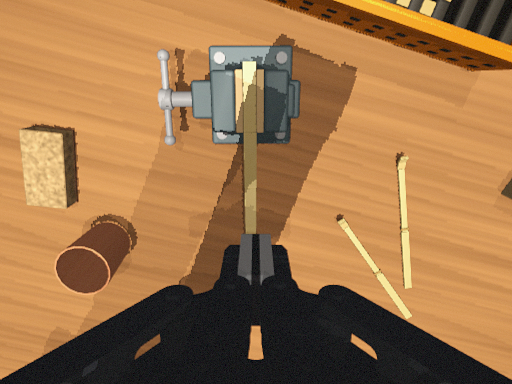

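The wrist picture shows the scoop running straight down the column u≈250 from the jaw fronts near row 133, in line with my prediction. I'll check the jaw row and height next.

```bash
python3 - <<'E'
from h import *
from scipy.spatial.transform import Rotation as R
np.set_printoptions(precision=4,suppress=True)
o=bot.get_obs(); p=bot.read_camera('wrist'); q=np.array(o['tool_rot']); T=np.eye(4); T[:3,:3]=R.from_quat(q[[1,2,3,0]]).as_matrix(); T[:3,3]=o['eef_pos']
p['pose']=T@np.array(p['hand_eye'])
print(o['eef_pos'],o['tool_rot'])
for z in (.087,.094): print(ray(p,(249.7,133),z))
g=p['color'].astype(int)
for v in (145,165,190,215):
    print(v,[tuple(x) for x in g[v,242:260,:2]])
J=np.array([.655,-.182,.0]);
c=cv2.resize(p['color'][30:240,200:300],None,fx=2.8,fy=2.8,interpolation=cv2.INTER_CUBIC); cv2.imwrite('pics/w1c.png',c[:,:,::-1])
E
```

```text
[ 0.6181 -0.1964  0.2315] [ 0.0004  0.9919  0.1268 -0.0002]
[ 0.6492 -0.1833  0.087 ]
[ 0.6503 -0.1831  0.094 ]
145 [(np.int64(85), np.int64(56)), (np.int64(86), np.int64(53)), (np.int64(107), np.int64(85)), (np.int64(145), np.int64(122)), (np.int64(143), np.int64(120)), (np.int64(141), np.int64(119)), (np.int64(141), np.int64(122)), (np.int64(144), np.int64(123)), (np.int64(142), np.int64(120)), (np.int64(141), np.int64(119)), (np.int64(140), np.int64(120)), (np.int64(143), np.int64(120)), (np.int64(144), np.int64(119)), (np.int64(144), np.int64(122)), (np.int64(146), np.int64(122)), (np.int64(131), np.int64(87)), (np.int64(148), np.int64(98)), (np.int64(149), np.int64(98))]
165 [(np.int64(92), np.int64(62)), (np.int64(73), np.int64(47)), (np.int64(94), np.int64(71)), (np.int64(148), np.int64(124)), (np.int64(145), np.int64(122)), (np.int64(141), np.int64(118)), (np.int64(142), np.int64(120)), (np.int64(144), np.int64(121)), (np.int64(141), np.int64(118)), (np.int64(141), np.int64(116)), (np.int64(142), np.int64(117)), (np.int64(141), np.int64(117)), (np.int64(141), np.int64(121)), 
[... 601 characters left out ...]
), (np.int64(188), np.int64(166)), (np.int64(129), np.int64(83)), (np.int64(128), np.int64(83)), (np.int64(130), np.int64(86))]
215 [(np.int64(125), np.int64(81)), (np.int64(123), np.int64(79)), (np.int64(80), np.int64(52)), (np.int64(112), np.int64(84)), (np.int64(176), np.int64(150)), (np.int64(166), np.int64(141)), (np.int64(166), np.int64(142)), (np.int64(168), np.int64(144)), (np.int64(166), np.int64(142)), (np.int64(168), np.int64(144)), (np.int64(164), np.int64(141)), (np.int64(166), np.int64(143)), (np.int64(165), np.int64(142)), (np.int64(170), np.int64(148)), (np.int64(168), np.int64(146)), (np.int64(112), np.int64(70)), (np.int64(127), np.int64(84)), (np.int64(129), np.int64(86))]
```

View pics/w1c.png

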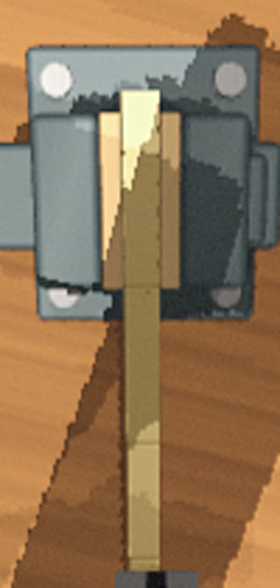

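Emit:
apply_moves --deltas '[[1, [0.005, -0.022, 0.1], 0], [1, [0.005, -0.022, 0.25], 0], [1, [0.005, -0.022, 0.4], 0], [1, [0.005, -0.022, 0.5], 0], [1, [0.005, -0.022, 0.58], 0], [1, [0.005, -0.022, 0.62], 0], [1, [0.005, -0.022, 0.65], 0], [1, [0.005, -0.022, 0.65], 0], [1, [0.005, -0.022, 0.65], 0], [1, [0.005, -0.022, 0.65], 0]]'

```text
t: 5.05
eef_pos: [0.6197, -0.1899, 0.1023]
tool_rot: [0.0, 0.992, 0.128, 0.001]
contact_force: [1.7, -0.4, -0.4]
gripper_width: 0.002
grasp_force: 0.0
```

```bash
python3 - <<'E'
from h import *
p=bot.read_camera('wrist')
for i in range(4):
    o=bot.get_obs(); print(o['t'],np.round(o['eef_pos'],4),np.round(o['contact_force'],2),np.round(o['tool_rot'],4)); s=bot.read_camera('scene')
c=p['color'][60:280,180:330]; cv2.imwrite('pics/w2.png',cv2.resize(c,None,fx=2.6,fy=2.6,interpolation=cv2.INTER_CUBIC)[:,:,::-1])
E
```

```text
5.1 [ 0.6196 -0.1898  0.1022] [-0.78  0.03  0.63] [3.000e-04 9.917e-01 1.283e-01 7.000e-04]
5.15 [ 0.6195 -0.1898  0.1021] [-0.22 -0.17  0.67] [2.000e-04 9.917e-01 1.282e-01 6.000e-04]
5.2 [ 0.6194 -0.1898  0.1019] [-0.4   0.99  0.32] [2.000e-04 9.917e-01 1.283e-01 4.000e-04]
5.25 [ 0.6193 -0.1897  0.1018] [ 0.12 -0.31 -0.42] [1.000e-04 9.917e-01 1.283e-01 3.000e-04]
```

View pics/w2.png

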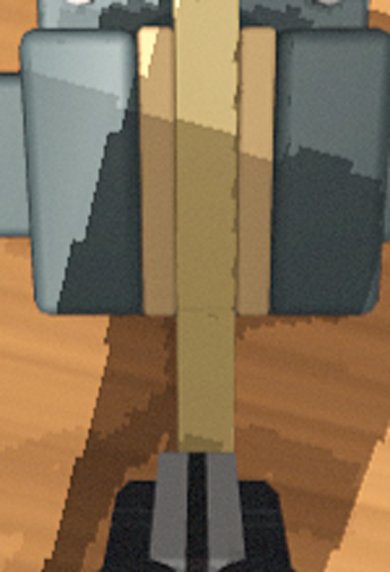

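The picture shows the shut fingertips (column about 197) some 1.4 mm left of the stem's centre (column 205), with the jaw front at row 312 about 24 mm ahead. I'll correct sideways while going down.

Emit:
apply_moves --deltas '[[1, [0, 0.007, 0.03], 0], [1, [0, 0.007, 0.06], 0], [1, [0, 0.007, 0.065], 0], [1, [0, 0.007, 0.065], 0], [1, [0, 0.007, 0.065], 0], [1, [0, 0.007, 0.065], 0]]'

```text
t: 5.9
eef_pos: [0.6195, -0.191, 0.0885]
tool_rot: [0.0, 0.992, 0.128, 0.0]
contact_force: [0.1, -0.1, -0.8]
gripper_width: -0.004
grasp_force: 0.0
```

Emit:
apply_moves --deltas '[[1, [0, 0, 0.005], 0], [1, [0, 0, 0.005], 0], [1, [0, 0, 0.005], 0], [1, [0, 0, 0.005], 0]]'

```text
t: 6.3
eef_pos: [0.6194, -0.1911, 0.0874]
tool_rot: [0.0, 0.992, 0.128, 0.0]
contact_force: [-0.5, 0.3, -0.8]
gripper_width: 0.001
grasp_force: 0.0
```

```bash
cat > f.py <<'E'
from h import *
F=[];Z=[]
for i in range(8):
    o=bot.get_obs(); F.append(o['contact_force']); Z.append(o['eef_pos']); bot.read_camera('scene')
print(o['t'],np.mean(Z,0).round(4),'end',np.round(o['eef_pos'],4),np.mean(F,0).round(2))
E
python3 f.py
```

```text
6.65 [ 0.6194 -0.1911  0.0873] end [ 0.6194 -0.191   0.0873] [-0.11  0.21 -0.17]
```

Emit:
apply_moves --deltas '[[1, [0, 0, 0.005], 0], [1, [0, 0, 0.005], 0], [1, [0, 0, 0.005], 0]]'

```text
t: 7.0
eef_pos: [0.6195, -0.1911, 0.0865]
tool_rot: [0.0, 0.992, 0.128, 0.0]
contact_force: [-0.9, -0.7, 1.7]
gripper_width: -0.004
grasp_force: 1.0
```

```bash
python3 f.py
```

```text
7.35 [ 0.6195 -0.1911  0.0865] end [ 0.6195 -0.1911  0.0864] [-0.33 -0.15  2.38]
```

Contact: 2.4 N close in front of the jaws, with the face at z≈0.087, matching the stated height. I'll start the stroke along the stem, keeping about 0.03 rad of bend.

Emit:
apply_moves --deltas '[[1, [-0.01, 0, 0.0015], 0], [1, [-0.025, 0, 0.002], 0], [1, [-0.04, 0, 0.0025], 0], [1, [-0.055, 0, 0.003], 0], [1, [-0.07, 0, 0.0035], 0], [1, [-0.085, 0, 0.004], 0], [1, [-0.1, 0, 0.0045], 0], [1, [-0.115, 0, 0.005], 0], [1, [-0.13, 0, 0.0055], 0], [1, [-0.14, 0, 0.0058], 0], [1, [-0.14, 0, 0.0058], 0], [1, [-0.14, 0, 0.0058], 0]]'

```text
t: 8.6
eef_pos: [0.5917, -0.1984, 0.0849]
tool_rot: [-0.0, 0.992, 0.128, -0.001]
contact_force: [-0.7, -0.1, 3.4]
gripper_width: -0.004
grasp_force: 1.1
```

```bash
python3 f.py
```

```text
8.95 [ 0.5917 -0.1984  0.0849] end [ 0.5918 -0.1984  0.0849] [-1.37 -0.3   2.34]
```

Emit:
apply_moves --deltas '[[1, [-0.01, 0, 0.0002], 0], [1, [-0.03, 0, 0.0006], 0], [1, [-0.05, 0, 0.001], 0], [1, [-0.07, 0, 0.0014], 0], [1, [-0.09, 0, 0.0019], 0], [1, [-0.11, 0, 0.0024], 0], [1, [-0.13, 0, 0.0028], 0], [1, [-0.15, 0, 0.0032], 0], [1, [-0.17, 0, 0.0037], 0], [1, [-0.19, 0, 0.0042], 0], [1, [-0.2, 0, 0.0045], 0], [1, [-0.2, 0, 0.0045], 0]]'

```text
t: 10.2
eef_pos: [0.5529, -0.2086, 0.0841]
tool_rot: [-0.0, 0.992, 0.128, -0.0]
contact_force: [0.0, -0.3, 1.5]
gripper_width: 0.0
grasp_force: 0.5
```

```bash
python3 f.py
```

```text
10.55 [ 0.5532 -0.2085  0.0841] end [ 0.5535 -0.2084  0.0841] [-0.64  0.18  1.23]
```

Emit:
apply_moves --deltas '[[1, [-0.01, 0, 0.0003], 0], [1, [-0.03, 0, 0.0009], 0], [1, [-0.05, 0, 0.0015], 0], [1, [-0.07, 0, 0.0021], 0], [1, [-0.09, 0, 0.0027], 0], [1, [-0.11, 0, 0.0033], 0], [1, [-0.13, 0, 0.0039], 0], [1, [-0.15, 0, 0.0045], 0], [1, [-0.17, 0, 0.0051], 0], [1, [-0.19, 0, 0.0057], 0], [1, [-0.21, 0, 0.0063], 0], [1, [-0.22, 0, 0.0066], 0]]'

```text
t: 11.8
eef_pos: [0.5105, -0.2197, 0.0829]
tool_rot: [-0.0, 0.992, 0.128, -0.0]
contact_force: [0.6, -0.5, 0.8]
gripper_width: -0.002
grasp_force: 0.4
```

```bash
python3 f.py
```

```text
12.15 [ 0.5107 -0.2197  0.0828] end [ 0.511  -0.2195  0.0828] [-0.52 -0.07  0.82]
```

Emit:
apply_moves --deltas '[[1, [-0.015, 0, 0.0005], 0], [1, [-0.035, 0, 0.001], 0], [1, [-0.055, 0, 0.0015], 0], [1, [-0.075, 0, 0.002], 0], [1, [-0.095, 0, 0.0027], 0], [1, [-0.115, 0, 0.0033], 0], [1, [-0.13, 0, 0.0037], 0], [1, [-0.1425, 0, 0.0042], 0], [1, [-0.155, 0, 0.007], 0], [1, [-0.17, 0, 0.01], 0], [1, [-0.18, 0, 0.0125], 0], [1, [-0.18, 0, 0.0125], 0]]'

```text
t: 13.4
eef_pos: [0.4757, -0.2289, 0.0802]
tool_rot: [-0.0, 0.992, 0.128, -0.0]
contact_force: [-1.1, 0.4, 1.5]
gripper_width: -0.003
grasp_force: 0.3
```

```bash
python3 f.py; python3 - <<'E'
from h import *
p=bot.read_camera('wrist'); s=bot.read_camera('scene')
c=p['color'][60:300,180:330]; c=cv2.resize(c,None,fx=2.4,fy=2.4,interpolation=cv2.INTER_CUBIC)
d=cv2.resize(s['color'][120:240,140:230],None,fx=4.8,fy=4.8,interpolation=cv2.INTER_CUBIC)[:576]
cv2.imwrite('pics/t1.png',np.hstack([c,d])[:,:,::-1])
E
```

```text
13.75 [ 0.476  -0.2287  0.0803] end [ 0.4762 -0.2287  0.0804] [-0.77  0.16  0.68]
```

View pics/t1.png

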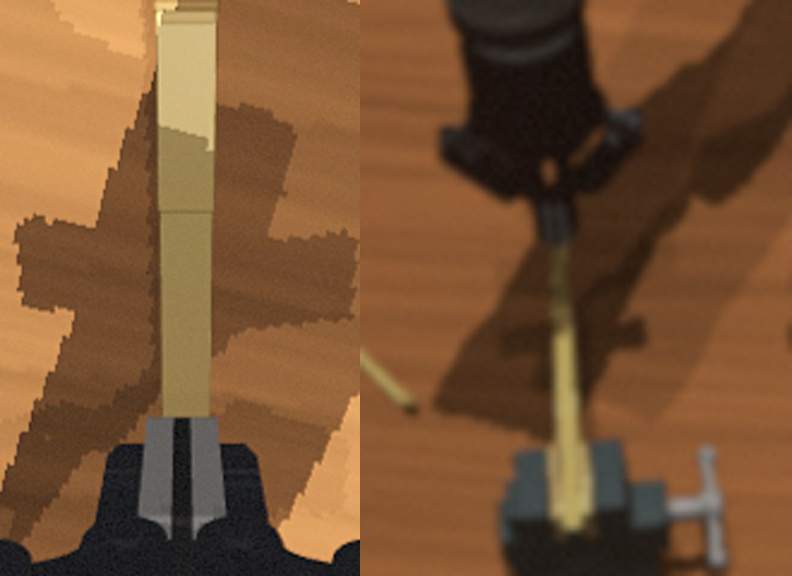

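The picture shows the fingertips sitting on the stem, centred, at the start of the curl (finger edge at row 418, the 130 mm seam at row 212). The force is 0.7 N, so the bend is about 0.03 rad. I'll go on down the curl.

Emit:
apply_moves --deltas '[[1, [-0.006, 0, 0.003], 0], [1, [-0.012, 0, 0.006], 0], [1, [-0.018, 0, 0.009], 0], [1, [-0.024, 0, 0.012], 0], [1, [-0.03, 0, 0.0155], 0], [1, [-0.036, 0, 0.0195], 0], [1, [-0.042, 0, 0.0235], 0], [1, [-0.042, 0, 0.0235], 0], [1, [-0.042, 0, 0.0235], 0]]'

```text
t: 14.8
eef_pos: [0.4677, -0.2309, 0.0756]
tool_rot: [-0.0, 0.992, 0.128, -0.0]
contact_force: [-0.1, -0.5, 1.4]
gripper_width: -0.001
grasp_force: 0.5
```

```bash
python3 f.py
```

```text
15.15 [ 0.4678 -0.2309  0.0756] end [ 0.4678 -0.2309  0.0756] [-1.49 -0.65  0.95]
```

Emit:
apply_moves --deltas '[[1, [-0.006, 0, 0.004], 0], [1, [-0.012, 0, 0.008], 0], [1, [-0.018, 0, 0.012], 0], [1, [-0.024, 0, 0.016], 0], [1, [-0.024, 0, 0.016], 0]]'

```text
t: 15.7
eef_pos: [0.4633, -0.2321, 0.0724]
tool_rot: [-0.0, 0.992, 0.128, -0.0]
contact_force: [0.2, 0.4, -0.0]
gripper_width: 0.006
grasp_force: 0.4
```

```bash
python3 f.py
```

```text
16.05 [ 0.4633 -0.2321  0.0725] end [ 0.4633 -0.2321  0.0725] [-0.7  -0.04  0.4 ]
```

Emit:
apply_moves --deltas '[[1, [-0.02, 0, 0], 0], [1, [-0.06, 0, 0], 0], [1, [-0.12, 0, 0], 0], [1, [-0.2, 0, 0], 0], [1, [-0.25, 0, -0.05], 0], [1, [-0.25, 0, -0.2], 0], [1, [-0.25, 0, -0.4], 0], [1, [-0.25, 0, -0.55], 0], [1, [-0.25, 0, -0.6], 0], [1, [-0.25, 0, -0.6], 0], [1, [-0.25, 0, -0.6], 0]]'

```text
t: 17.2
eef_pos: [0.4141, -0.2447, 0.1918]
tool_rot: [-0.0, 0.992, 0.128, -0.0]
contact_force: [-0.8, -1.1, -0.2]
gripper_width: -0.002
grasp_force: 0.0
```

```bash
python3 f.py; python3 - <<'E'
from h import *
p=bot.read_camera('top'); save(p,'end')
E
```

```text
17.55 [ 0.4143 -0.2445  0.1914] end [ 0.4148 -0.2446  0.1918] [ 0.   -0.09 -0.15]
```

View pics/end.png

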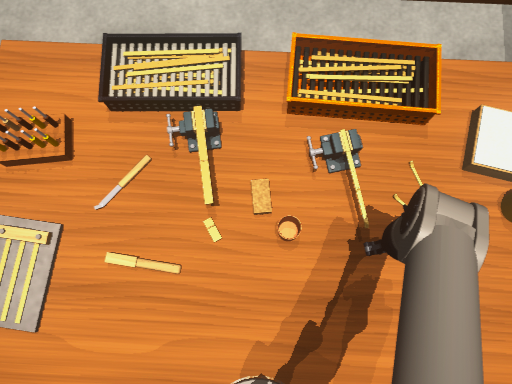

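The end picture shows the scoop back in its line (tip near (365,222)), the hand clear at (375,247), and the visible loose things where they were. I'll hand in.

```bash
python3 -c "
from station import bot
print(bot.hand_in())"
```

```text
the job is handed in; nothing more can be done
None
```

I ran the fingertips along the scoop in one light stroke from the jaws to the end of the curled tip, took the hand away, and handed the job in; the hand-in returned no verdict. I measured contact at every stop, no more than about 3.4 N and an estimated 0.045 rad of bend. The hand ended clear, and every loose thing the last picture showed was in its place; the arm partly hid the two finished scoops.

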